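# Shut and lock the filings-box panel

### The arm

A 6-joint arm with a two-finger parallel gripper is mounted at the origin on the work surface. World frame = base frame: x ahead of the robot, y to its left, z up, the work surface at z = 0. Lengths are in mm, angles in rad, forces in N, time in s.
With the tool pointing down it reaches from about 275 to 1000 mm from the base axis. Payload 8.4 kg.
Tool frame: the origin (TCP) lies on the centre line of the jaws, within the pads' length; the fingertips stand r.tip_reach ahead of it and the grasp point (between the pads) lies 3 mm ahead of it (r.tip_reach is the distance from the TCP to the fingertips, in mm); z points along the fingers, y is the direction in which the jaws open and shut (so a half turn about z gives the same grasp; the last joint's range is limited). The gripper opens to 85 mm and grips with 20 to 120 N. Pads are 22 mm wide; open, the fingers measure 114 mm over their backs; the gripper's body (76 mm by 85 mm) begins 54 mm behind the grasp point. The pads swing forward as they close: fully open they stand 13 mm farther back than shut.
Start: joints at [1.171, 0.353, 1.633, -0, 1.155, -0.002], TCP at [242.118, 576.2, 253.281] pointing down, gripper open.
Joint ranges: [-2.63, 2.63], [-0.92, 2.1], [0.06, 2.66], [-1.3, 4.44], [0, 2.69], [-3.02, 3.02]. Speed limits (rad/s): [2.22, 2.22, 2.79, 3.14, 3.14, 3.14].

### API

Orientations are given as [roll, pitch, yaw] about the fixed x, y, z axes, in that order (R = Rz(yaw) Ry(pitch) Rx(roll)).
In Python, from rig import sense, optics, r, nets gives the robot as it stands. The module is installed in compiled form; this text tells all that it offers.
- The arm moves only by the tool carry_out, never from a script. Its argument "increments" is a list that holds one entry, the list of rows, each a list of 6 numbers: the shift along the tool's x, y, z normalised to -1 to 1, where 1 is 40 cm, then the turn, a rotation vector about the tool's x, y, z normalised to -1 to 1, where 1 is 60 degrees. A call has 1 to 5 rows; each row is the pose to reach, as a shift and turn from the pose commanded when the call began, along the tool's axes at that moment; what a row does not reach only later rows make up. A row lasts 1/12 s, in which the tool goes at most 41.7 mm and 7.16 degrees, less where a joint would pass 70% of its speed; a pose out of reach is approached as far as the arm can. A call with a number of a shift or a turn outside -1 to 1 is refused whole. A call with a gripper value outside its range is refused whole. "hand" is the closure, from 0 (fully open) to 1 (shut), set as the call begins (left out, the last holds). The fingers move at their own pace and stop on an object; "squeeze" is the grip in N (left out, the last holds). Time passes only in rows, so rows that repeat a pose let the fingers close. It gives the time, the measured TCP pose, the force and the opening at its end, in the units of the state.
- sense(): the state, without advancing time (a new reading comes with each control period).
- optics.grab_frame(name): name is "scene" or "top" or "wrist"; returns a dict with "img" (480x640x3 uint8, red, green, blue), "range_z" (480x640 float32, mm along the optical axis (not along the pixel's ray), 0 where there is no reading), "fov_y" (degrees; the focal length in pixels is half the picture's height over the tangent of half this angle, whatever the lens; pixels are square), "cx", "cy" (the principal point, pixels), "k1" (the pictures are not rectified: a ray, as slopes to the right and down, at radius r is drawn at 1 + k1 r^2 times it, then the intrinsics apply), "R" (3x3) and "t" (3): a world point X has camera coordinates R X + t. Camera axes: x right, y down, z forward; pixel columns grow to the right and rows downward; lengths in mm; the calibration is good to about 2 mm. A picture is of the moment at which its call begins.
- r.sign_off(): hands the job in, once; it reports no verdict.
Trained networks look in the newest picture that a camera, given by its name, has taken for a name from the list of things; names that differ only in an ending like _2 or _b are one class to them, and where a whole thing is asked for, a point or a joint stands for the part that bears it (a point fixed in the world has none). Each returns a list of dicts, best first, with "confidence" (0 to 1); they miss things now and then, are a little off and sometimes report something else, mostly with a low value. They report only what shows in the picture. A call takes as long as a camera call.
- nets.trace(target, camera): "mask" (480x640 bool, what is visible of it).
- nets.tip_of(target, camera): "point" ([x, y, z] in mm, in world coordinates, good to about 4 mm: a listed point, or the origin of a listed thing).
The state is a dict: "clock": time; "qpos": joint angles; "qvel": joint speeds; "joint_efforts": joint torques, N m; "eef_pos": TCP position; "tcp_rot": TCP orientation; "contact_force": force on the tool from outside, world axes, zero at the start; "wrist_torque": the same for the moment, N m; "opening": opening from 0.0 (shut) to 1.0 (fully open).
Only numpy, scipy, OpenCV 4.12 (cv2) and the standard library are available. Lean on these libraries where they do the work, as an engineer would, in place of code of your own. Each camera call takes 0.05 s, during which the arm holds its last target.

### The job

Press the raised panel of the green filings box down with your fingertips until it is fully shut. Then set a fingertip in the slot of the brass fastener and turn it clockwise until it stops, so that its red tongue locks over the panel. Turn the fastener by its slot, not by pushing on the tongue, do not raise the panel, leave everything else on the bench and box where it is, and finish with the hand clear.

Things in the scene. Friction and masses are not known exactly. Their poses are not given: they have to be found in the camera images.
- box: Green steel filings-recovery box bolted to the jeweller's bench, 300 x 260 mm and 80 mm high to its deck. Origin: centre of its underside, on the bench (z = 0). Its x axis runs level from the fastener's end (which faces the robot) to the panel's hinge, y to the left, z up. The fastener's pivot stands upright at x = -100 mm, y = 0; the panel's hinge line lies along y at x = +120 mm, 80 mm above the bench.
- panel (a joint): Angle of the aluminium access panel (170 mm from hinge to free edge, 230 mm wide, 6 mm thick) on its hinge: 0 = shut, lying flat on the deck with its upper face 86 mm above the bench; grows as the free edge, nearest the fastener, rises. It starts ajar at 0.35 to 0.7 rad. The hinge is stiff and the panel stays where it is left; pushing it down takes 2 to 4 N on the pad. When shut, the free edge is at box x = -50 mm.
- panel_pad (a point): Middle of a black rubber spot, 36 mm across, on the panel's upper face, 100 mm from the hinge line and half-way across its width: the place to press. Its axes turn with the panel.
- panel_edge (a point): Middle of the panel's free edge, on its upper face.
- fastener (a joint): Angle of the quarter-turn cam fastener: 0 = fully unlocked, tongue pointing along the box's +y (left); grows clockwise seen from above to a hard stop at 1.571 = locked, tongue pointing along the box's +x over the panel. Starts at 0 to 0.45 rad. Turning it takes about 0.10 N m (5 N at 20 mm from the pivot); it stays where it is left.
- fastener_slot (a point): Centre of the floor of the slot in the fastener, on the pivot, 94 mm above the bench; turns with the fastener. The fastener is a brass disc 84 mm across, whose top is 110 mm above the bench. A straight slot 34 mm wide and 16 mm deep runs right across its middle, open at both ends (77 mm long), with a black floor. Its x axis: along the slot towards the tongue; y: across the slot; z: up.
- tongue: Red steel tongue of the fastener, a bar 18 mm wide and 4 mm thick that sticks out below the disc in line with the slot, to 66 mm from the pivot; its underside is 88 mm above the bench, so it passes 2 mm over the shut panel, and blocks the panel if it is turned first. Origin: on the pivot at the underside of the disc; x axis along the tongue. Not to be pushed itself.
- setting: Small gold double ring setting with a ruby, 35 x 30 x 11 mm, loose on the box's deck left of the fastener. Origin: under its middle. To be left alone.
- bezel: Gold ring, 26 mm across, 10 mm high, loose on the deck right of the fastener. Origin: centre of its underside. To be left alone.
- hammer: Small hammer lying on the bench left of the box. To be left alone.
- jar: Amber glass jar with steel cap, 56 mm across, 75 mm high, left of the box. Origin: centre of its underside. To be left alone.
- dish: Small steel bowl, 70 mm across, 28 mm high, on the black slab right of the box. Origin: centre of its underside. To be left alone.
- graver: Wood-handled graver, 130 mm long, lying on the black slab. To be left alone.
- ringstand: Turned wooden ring cone, 52 mm across the foot, 85 mm high, right of the box's far end. Origin: centre of its underside. To be left alone.

How it is judged (in metres and radians):
On the way, in this order (a step that is already met when the one before it is completed fails the run):
1. the panel is pressed shut while the fastener is still unlocked (value of joint panel below 0.03 rad and value of joint fastener below 0.9 rad), for 0.1 s.
2. the fastener is turned clockwise to its stop, over the shut panel (value of joint panel below 0.03 rad and value of joint fastener above 1.43 rad), for 0.1 s.
At the end, for the whole second after the job is handed in: The panel is shut (within 0.03 rad) and the fastener stands locked (within 8 degrees of its stop, 1.43 rad or more), both at rest (all of step 2 and velocity of joint each of panel, fastener below 0.05 rad/s); the robot touches nothing.
It fails at once if the panel is lifted or swung open farther (beyond 0.85 rad) (value of joint panel above 0.85 rad).
It fails at once if the red tongue itself is pushed (more than 3 N) (contact force between the arm and tongue above 3 N).
It fails at once if a bystander is moved by more than 25 mm, or lifted (distance of any of setting, bezel, hammer, jar, dish, graver, ringstand from where it was at the start of the episode above 0.025 m).
It also fails if it takes over 45 s, if anything falls off the work surface, if the arm or the gripper's body presses on something with over 40 N, if the wrist force passes 120 N, or if a joint passes its speed limit or range.

## Working session

There is one attempt and no reset: what is moved stays moved. The work goes in short steps, Python scripts to look and compute and a tool call to move; the robot and the scene stay as the last step left them, time stands still between calls to the robot, and variables do not carry over. Pictures are saved under pics/ and viewed, and the job is handed in when it is done.

Besides the shell and the picture viewer there is one more tool, called after "Call:" as name(argument=value, ...), one argument or row to a line, values as JSON. carry_out: Moves the arm, as the interface text tells. Its arguments: {"type":"object","properties":{"increments":{"type":"array","items":{"type":"array","items":{"type":"array","items":{"type":"number","minimum":-1,"maximum":1}}}},"hand":{"type":"number"},"squeeze":{"type":"number"}},"required":["increments"]}

```bash
mkdir -p pics; ls; python3 - <<'E'
from rig import sense, optics, r, nets
import cv2,numpy as np
s=sense();print(s); print(r.tip_reach)
for c in("scene","top","wrist"):
    f=optics.grab_frame(c);cv2.imwrite(f"pics/{c}0.png",f["img"][:,:,::-1])
    print(c,f["fov_y"],f["cx"],f["cy"],f["k1"],f["R"].tolist(),f["t"])
    for n in("box","panel_pad","panel_edge","fastener_slot","tongue","setting","bezel"):
        try:print(n,[(np.round(d["point"]).tolist(),round(d["confidence"],2)) for d in nets.tip_of(n,c)][:2])
        except Exception as e:print(n,e)
E
```

```text
pics
{'clock': 0.0, 'qpos': array([ 1.17059408e+00,  3.53636857e-01,  1.63415345e+00, -2.20344823e-05,
        1.15517679e+00, -2.42195044e-03]), 'qvel': array([ 2.61708437e-04, -3.86811269e-04,  3.89326135e-05, -1.64750424e-03,
        9.81295018e-04, -3.60777893e-04]), 'joint_efforts': array([-3.35379744e-03, -6.05259061e+01, -3.42068946e+01, -3.75324735e-04,
        9.13153257e-03,  8.20119055e-06]), 'eef_pos': array([241.95180906, 575.78077436, 252.56043761]), 'tcp_rot': array([-3.14021816e+00,  1.68174533e-05,  2.74382128e+00]), 'contact_force': array([-0.08425196,  0.26185649, -0.46410058]), 'wrist_torque': array([-0.01730783, -0.00105426,  0.00520845]), 'opening': 0.9975381331015855}
22.0
scene 56.11264480545617 309.59102132669193 242.32254065277516 0.03511356730378963 [[-0.5554537294727299, 0.8315434935337067, 0.0025637426924924626], [0.6568132883438812, 0.4406242126203686, -0.6119204257969966], [-0.5099680957371088, -0.338209582381159, -0.7909151785848016]] [ 321.04445619 -345.27250161 1145.22870896]
box [([551.0, 75.0, 1.0], 0.62)]
panel_pad [([578.0, 82.0, 122.0], 0.7)]
pa
[... 414 characters left out ...]
3652196038234627, -0.9888030380816342]] [ -2.84044151 613.42338188 778.76734672]
box [([553.0, 78.0, -2.0], 0.81)]
panel_pad [([582.0, 81.0, 125.0], 0.78)]
panel_edge []
fastener_slot [([452.0, 49.0, 97.0], 0.75)]
tongue []
setting [([418.0, 147.0, 81.0], 0.71)]
bezel [([453.0, -50.0, 82.0], 0.69)]
wrist 64.08937947515858 316.728071436187 241.26245234770136 -0.06582623970753403 [[0.38801371056567513, 0.921652912638077, -0.0011265162259606037], [0.8829827688688601, -0.3713827764440844, 0.28708232833347047], [0.264171895351757, -0.11238657387087764, -0.9579052498654698]] [-624.57686457  -38.08335964  381.22881152]
box []
panel_pad []
panel_edge []
fastener_slot []
tongue []
setting []
bezel []
```

View pics/top0.png

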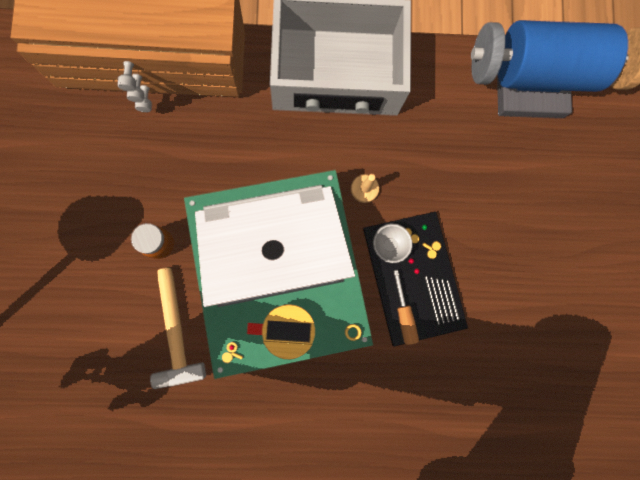

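View pics/scene0.png

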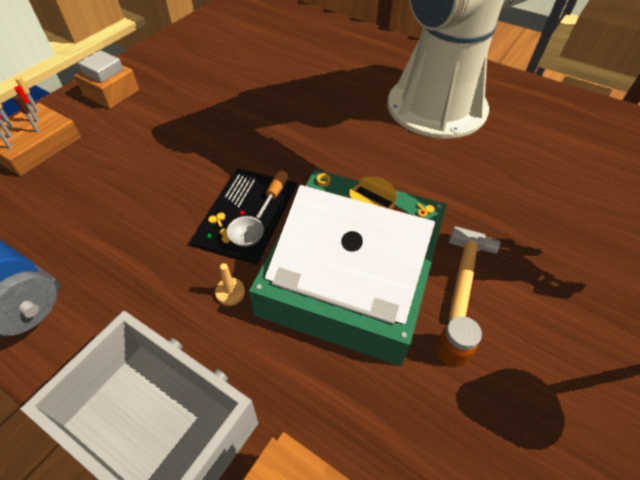

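The top view shows the box, with its raised panel pad at (273,250). The fastener is at (289,332), its tongue points left at (255,328), and the setting and bezel sit either side of it. Next I'll measure the geometry from depth.

```bash
cat > h.py <<'E'
from rig import sense, optics, r, nets
import cv2,numpy as np
def cloud(f):
    h=240/np.tan(np.radians(f["fov_y"])/2)
    v,u=np.mgrid[0:480,0:640].astype(float)
    K=np.array([[h,0,f["cx"]],[0,h,f["cy"]],[0,0,1]])
    p=cv2.undistortPoints(np.stack([u.ravel(),v.ravel()],1).reshape(-1,1,2),K,np.array([f["k1"],0,0,0]),).reshape(480,640,2)
    z=f["range_z"].astype(float)
    C=np.dstack([p[...,0]*z,p[...,1]*z,z])
    X=(C-f["t"])@f["R"]
    X[z<=0]=np.nan
    return X
def rect(P):
    (c,s,a)=cv2.minAreaRect(P.astype(np.float32)); return c,s,a
def top():
    f=optics.grab_frame("top"); return f,cloud(f),cv2.cvtColor(f["img"],cv2.COLOR_RGB2HSV)
E
cat > m.py <<'E'
from h import *
f,X,H=top()
roi=(X[...,0]>380)&(X[...,0]<740)&(X[...,1]>-110)&(X[...,1]<250)
h,s,v=cv2.split(H);z=X[...,2]
green=roi&(h>50)&(h<90)&(s>80)&(abs(z-80)<8)
P=X[green];print("green z",np.median(P[:,2]),rect(P[:,:2]))
white=roi&(s<60)&(v>120)&(z>80)
W=X[white];print("panel n",len(W))
red=roi&((h<6)|(h>174))&(s>150)&(v>60)&(z>80)&(z<105)
n,l,st,ce=cv2.connectedComponentsWithStats(red.astype(np.uint8))
for i in range(1,n):
    if st[i,4]>8:print("red",ce[i],st[i,4],np.median(X[l==i],axis=0),rect(X[l==i][:,:2]))
blk=roi&(v<45)
n,l,st,ce=cv2.connectedComponentsWithStats(blk.astype(np.uint8))
for i in range(1,n):
    if st[i,4]>60:print("blk",ce[i],st[i,4],np.median(X[l==i],axis=0),rect(X[l==i][:,:2]))
br=roi&(h>12)&(h<32)&(s>100)&(z>104)&(z<118)
n,l,st,ce=cv2.connectedComponentsWithStats(br.astype(np.uint8))
for i in range(1,n):
    if st[i,4]>60:print("brass",ce[i],st[i,4],np.median(X[l==i],axis=0),cv2.minEnclosingCircle(X[l==i][:,:2].astype(np.float32)))
# panel plane
c=W.mean(0);u,sv,vt=np.linalg.svd(W-c,full_matrices=False);nrm=vt[2]*np.sign(vt[2][2])
print("normal",nrm,"angle",np.arccos(nrm[2]),"azim of tilt",np.arctan2(-nrm[1],-nrm[0]),c)
cv2.imwrite("pics/crop.png",cv2.resize(f["img"][280:390,170:400,::-1],None,fx=3,fy=3,interpolation=cv2.INTER_CUBIC))
for n in("tongue","fastener_slot","setting","bezel"):
    print(n,[(np.round(d["point"]).tolist(),round(d["confidence"],2)) for d in nets.tip_of(n,"top")][:2])
E
python3 m.py
```

```text
green z 81.02975226755132 ((550.8180541992188, 75.81316375732422), (299.40826416015625, 260.4609680175781), 13.107600212097168)
panel n 14006
red [254.22580645 328.51612903] 155 [456.24204148 107.33154138  93.19739041] ((455.7491760253906, 107.17768096923828), (23.098163604736328, 17.1104736328125), 84.15193939208984)
red [231.3 346.9] 10 [426.62610752 142.63841074  90.42402927] ((425.78594970703125, 142.3306884765625), (4.933635234832764, 5.75248384475708), 67.15576171875)
blk [373.3256705  252.81034483] 522 [592.57299614 -96.69368411  12.56311382] ((582.3297119140625, -93.86222839355469), (130.1945343017578, 32.21806716918945), 0.08484065532684326)
blk [271.34193548 249.26451613] 155 [580.17105011  84.45625098 124.34021191] ((580.7019653320312, 82.97116088867188), (25.287494659423828, 28.075782775878906), 28.80683135986328)
blk [288.24822695 330.93333333] 705 [453.57400571  53.00550022  95.54616413] ((453.60205078125, 53.122802734375), (66.26355743408203, 26.50379753112793), 87.7236099243164)
brass [289.87253142 313.90843806] 557 [479.90498366  51.17423014 110.98228919] ((471.19989013671875, 51.42327117919922), 36.912471771240234)
brass [286.8989726  349.02568493] 584 [427.49042511  53.83474311 111.14256095] ((436.0323486328125, 53.20359802246094), 36.609989166259766)
normal [0.35595842 0.08365007 0.93075038] angle 0.37433666148274886 azim of tilt -2.910781119213521 [590.23489436  86.45029621 119.09662123]
tongue []
fastener_slot [([454.0, 49.0, 97.0], 0.88), ([517.0, 70.0, 146.0], 0.16)]
setting [([454.0, 52.0, 97.0], 0.72), ([420.0, 147.0, 79.0], 0.52)]
bezel [([454.0, -51.0, 80.0], 0.49)]
```

View pics/crop.png

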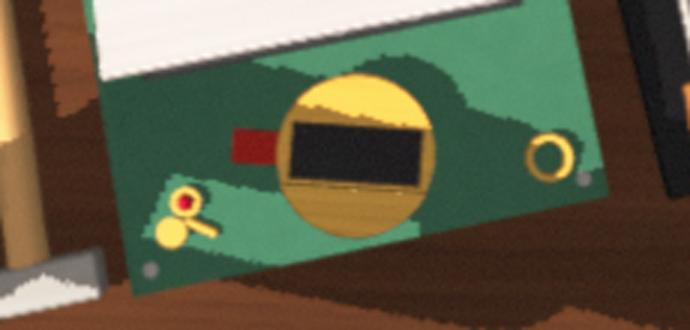

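Measured values:
- **Box:** centre about (551,76), yaw 0.229.
- **Fastener:** pivot about (453.5,53), tongue direction about 1.52 rad, so the joint is at about 0.27.
- **Panel:** 0.374 rad, which agrees with the pad height of about 124.

I'll close the hand and go above the pad.

```bash
cat > go.py <<'E'
import sys
from h import *
from scipy.spatial.transform import Rotation as Ro
def go(x,y,z,ydir):
    s=sense();p=s["eef_pos"];R=Ro.from_euler("xyz",s["tcp_rot"])
    T=Ro.from_euler("xyz",[np.pi,0,ydir+np.pi/2])
    d=R.inv().apply(np.array([x,y,z])-p);w=(R.inv()*T).as_rotvec()
    print("t",s["clock"],"pos",p.round(1),"ydir",s["tcp_rot"][2]-np.pi/2,"F",s["contact_force"].round(1),"tau",s["wrist_torque"].round(2),"q6",s["qpos"][5].round(2),"open",s["opening"],"tip",r.tip_reach)
    print("row",(d/400).round(4),(w/(np.pi/3)).round(4),"rows needed",np.linalg.norm(d)/41.7,np.linalg.norm(w)/.125)
go(*map(float,sys.argv[1:]))
E
python3 go.py 578 82 190 1.524
```

```text
t 1.45 pos [242.1 576.2 253.3] ydir 1.1729819090478184 F [ 0.4 -0.2  0. ] tau [-0.06 -0.03  0.01] q6 -0.0 open 0.9978299974582986 tip 22.0
row [-1.2527 -0.8137  0.1582] [-0.     -0.     -0.3352] rows needed 14.409152755367488 2.8081447443107557
```

Call:
carry_out(
  increments=[
    [[-0.8,-0.52,0.08,0,0,-0.335],[-0.8,-0.52,0.08,0,0,-0.335],[-0.8,-0.52,0.08,0,0,-0.335],[-0.8,-0.52,0.08,0,0,-0.335],[-0.8,-0.52,0.08,0,0,-0.335]],
  ],
  hand=1,
  squeeze=20,
)

```text
clock: 1.87
eef_pos: [359.0, 403.6, 235.9]
tcp_rot: [3.141, 0.0, 3.096]
contact_force: [1.4, -0.2, 0.4]
opening: 0.297
```

```bash
python3 go.py 578 82 190 1.524
```

```text
t 1.8667 pos [359.  403.6 235.9] ydir 1.5251615155830889 F [ 1.4 -0.2  0.4] tau [ 0.02 -0.08  0.01] q6 -0.68 open 0.2971508094986281 tip 22.0
row [-0.5836 -0.7782  0.1148] [0.0003 0.0003 0.0011] rows needed 9.39511426470717 0.009946057717534845
```

Call:
carry_out(
  increments=[
    [[-0.584,-0.778,0.11,0,0,0],[-0.584,-0.778,0.11,0,0,0],[-0.584,-0.778,0.11,0,0,0],[-0.584,-0.778,0.11,0,0,0],[-0.584,-0.778,0.11,0,0,0]],
  ],
)

```text
clock: 2.28
eef_pos: [475.6, 232.1, 212.6]
tcp_rot: [3.141, 0.001, 3.095]
contact_force: [0.4, 0.6, -0.5]
opening: 0.004
```

```bash
python3 go.py 578 82 190 1.524
```

```text
t 2.2833 pos [475.6 232.1 212.6] ydir 1.5238858919731708 F [ 0.4  0.6 -0.5] tau [-0.01 -0.05 -0.  ] q6 -1.07 open 0.004351454777254923 tip 22.0
row [-0.2733 -0.3629  0.0566] [ 0.0003  0.0005 -0.0001] rows needed 4.391617993506734 0.0053774449204660735
```

Call:
carry_out(
  increments=[
    [[-0.273,-0.363,0.055,0,0,0],[-0.273,-0.363,0.055,0,0,0],[-0.273,-0.363,0.055,0,0,0],[-0.273,-0.363,0.055,0,0,0],[-0.273,-0.363,0.055,0,0,0]],
  ],
)

```text
clock: 2.7
eef_pos: [579.3, 79.7, 190.1]
tcp_rot: [-3.141, 0.001, 3.093]
contact_force: [-0.6, -0.1, -0.0]
opening: 0.004
```

```bash
python3 go.py 579 82 152 1.524;  python3 go.py 570 80.5 108 1.524; python3 - <<'E'
from h import *
f=optics.grab_frame("scene");cv2.imwrite("pics/s1.png",f["img"][:,:,::-1])
E
```

```text
t 2.7 pos [579.3  79.7 190.1] ydir 1.521751071503353 F [-0.6 -0.1 -0. ] tau [-0.02 -0.02 -0.  ] q6 -1.39 open 0.004014670178566692 tip 22.0
row [0.001  0.0058 0.0953] [-0.001   0.0011 -0.0021] rows needed 0.915535389467626 0.021939700639440576
t 2.7 pos [579.3  79.7 190.1] ydir 1.521751071503353 F [-0.6 -0.1 -0. ] tau [-0.02 -0.02 -0.  ] q6 -1.39 open 0.004014670178566692 tip 22.0
row [0.0235 0.001  0.2052] [-0.001   0.0011 -0.0021] rows needed 1.981596721946969 0.021939700639440576
```

View pics/s1.png

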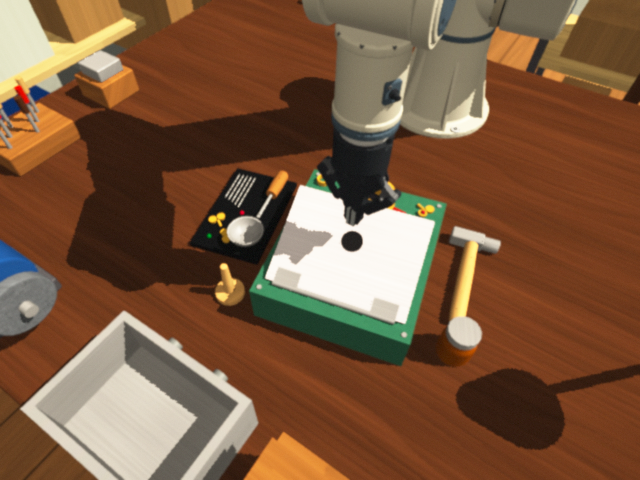

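The closed fingertips at (350,215) hang above the pad at (352,241). Now I press down along the pad's arc.

Call:
carry_out(
  increments=[
    [[0.001,0.002,0.08,0,0,0],[0.003,0.002,0.105,0,0,0],[0.008,0.002,0.13,0,0,0],[0.013,0.002,0.15,0,0,0],[0.018,0.002,0.17,0,0,0]],
  ],
)

```text
clock: 3.17
eef_pos: [569.5, 85.4, 122.4]
tcp_rot: [-3.141, 0.0, 3.096]
contact_force: [1.2, -0.6, 1.6]
opening: 0.002
```

```bash
python3 go.py 570 80.5 108 1.524
```

```text
t 3.1667 pos [569.5  85.4 122.4] ydir 1.5248421655844542 F [ 1.2 -0.6  1.6] tau [-0.22 -0.1   0.04] q6 -1.38 open 0.0016435330298033993 tip 22.0
row [-0.0017 -0.0121  0.0361] [-0.0002  0.0002  0.0008] rows needed 0.3653092499576935 0.007153366982277564
```

Call:
carry_out(
  increments=[
    [[0.0,-0.005,0.01,0,0,0],[0.0,-0.006,0.02,0,0,0],[0.0,-0.007,0.028,0,0,0],[0.0,-0.008,0.033,0,0,0],[0.0,-0.008,0.036,0,0,0]],
  ],
)

```text
clock: 3.58
eef_pos: [569.7, 81.8, 108.2]
tcp_rot: [3.141, 0.0, 3.095]
contact_force: [-1.5, 0.2, 2.8]
opening: -0.0
```

```bash
python3 go.py 570 80.5 108 1.524
```

```text
t 3.5833 pos [569.7  81.8 108.2] ydir 1.5238041990026665 F [-1.5  0.2  2.8] tau [ 0.16  0.17 -0.02] q6 -1.38 open -0.0004277655844674864 tip 22.0
row [-0.0008 -0.0031  0.0004] [ 0.0001  0.0002 -0.0002] rows needed 0.03131906704470536 0.002306693254350071
```

Call:
carry_out(
  increments=[
    [[0,0,0.003,0,0,0],[0,0,0.005,0,0,0],[0,0,0.007,0,0,0],[0,0,0.007,0,0,0]],
  ],
)

```text
clock: 3.92
eef_pos: [569.8, 81.8, 107.8]
tcp_rot: [3.141, 0.0, 3.095]
contact_force: [-9.9, -0.2, 28.0]
opening: 0.001
```

The force jumped to 28 N at a tip height of 85.8 mm, so the panel is on its stop. I'll raise the hand straight up and open it part way.

Call:
carry_out(
  increments=[
    [[0,0,-0.05,0,0,0],[0,0,-0.15,0,0,0],[0,0,-0.2,0,0,0],[0.15,0,-0.2,0,0,0],[0.25,0,-0.2,0,0,0]],
  ],
  hand=0.65,
)

```text
clock: 4.33
eef_pos: [488.2, 85.7, 187.1]
tcp_rot: [3.141, 0.005, 3.094]
contact_force: [-0.9, 0.7, -0.1]
opening: 0.347
```

```bash
python3 go.py 453.5 53 150 1.524; python3 m.py; python3 - <<'E'
from h import *
f=optics.grab_frame("wrist");cv2.imwrite("pics/w1.png",f["img"][:,:,::-1])
f=optics.grab_frame("top");cv2.imwrite("pics/t1.png",f["img"][:,:,::-1])
E
```

```text
t 4.3333 pos [488.2  85.7 187.1] ydir 1.5230360173762332 F [-0.9  0.7 -0.1] tau [0.01 0.05 0.01] q6 -1.35 open 0.3469800421480103 tip 22.0
row [ 0.0833 -0.0859  0.0922] [ 0.0009  0.005  -0.0009] rows needed 1.449222190821034 0.043154502196813535
green z 80.95655048292201 ((551.087890625, 75.95037078857422), (299.1799011230469, 260.8511962890625), 13.084806442260742)
panel n 38080
blk [373.28355388 253.1436673 ] 529 [591.02837565 -96.62869352  12.58030779] ((582.252685546875, -93.63497924804688), (129.97581481933594, 32.662864685058594), 0.042063042521476746)
normal [ 0.95156947 -0.01016967  0.30726555] angle 1.25847809116715 azim of tilt 3.1309058038902666 [507.55222468  80.04989049 453.7828677 ]
tongue []
fastener_slot []
setting []
bezel [([455.0, -52.0, 77.0], 0.45)]
```

View pics/w1.png

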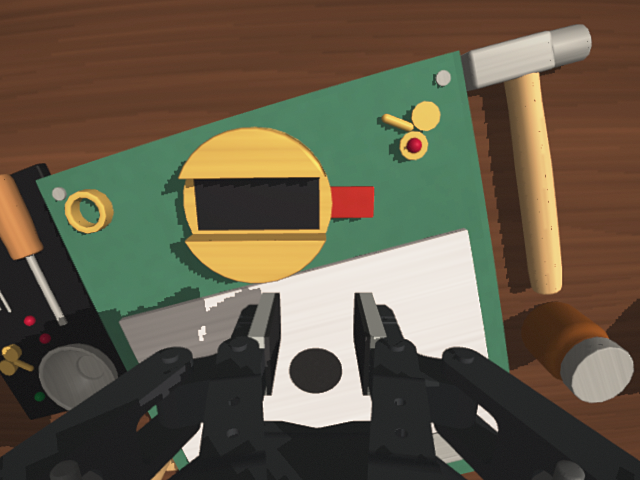

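View pics/t1.png

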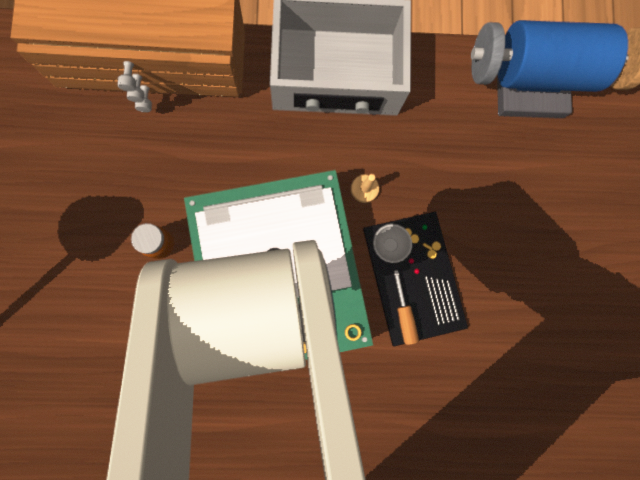

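The wrist view shows the shut panel and the slot from (195,178) to (320,230), with the tongue to its right. The slot lies parallel to the jaw axis. I'll measure both the panel and the slot from this camera.

```bash
cat > w.py <<'E'
from h import *
f=optics.grab_frame("wrist");X=cloud(f);H=cv2.cvtColor(f["img"],cv2.COLOR_RGB2HSV);h,s,v=cv2.split(H);z=X[...,2]
A=np.radians(13.1);ex=np.array([np.cos(A),np.sin(A)]);ey=np.array([-ex[1],ex[0]])
B=(X[...,:2]-[551,75.9]);bx=B@ex;by=B@ey
pan=(bx>-45)&(bx<40)&(abs(by)<105)&(s<60)&(z<170)&(z>75)&(v>100)
pan[270:,:]=False if False else pan[270:,:]
P=X[pan];b=bx[pan]
k=abs(P[:,2]-np.median(P[:,2]))<20
print("panel z vs bx fit",np.polyfit(b[k],P[k,2],1),k.sum(),"median z",np.median(P[k,2]))
fa=np.hypot(bx+100,by)
blk=(fa<40)&(v<60)&(abs(z-94)<8)
print("slot floor",np.median(X[blk],0),rect(X[blk][:,:2]))
br=(fa<50)&(h>12)&(h<35)&(s>100)&(abs(z-110)<6)
print("disc",np.median(X[br][:,2]),cv2.minEnclosingCircle(X[br][:,:2].astype(np.float32)))
red=(fa<75)&((h<6)|(h>174))&(s>150)&(abs(z-92)<8)
if red.sum()>10: print("tongue",np.median(X[red],0),rect(X[red][:,:2]),np.arctan2(*(np.median(X[red],0)[:2]-[453.5,53])[::-1]))
for n in("fastener_slot",):
    print(n,[(np.round(d["point"]).tolist(),round(d["confidence"],2)) for d in nets.tip_of(n,"wrist")][:2])
E
python3 w.py
```

```text
panel z vs bx fit [-2.14661354e-03  8.73697950e+01] 20233 median z 87.39765636917272
slot floor [454.39209563  53.48044247  96.02921461] ((454.7785949707031, 53.00119400024414), (69.25325775146484, 29.209684371948242), 87.66732025146484)
disc 111.45596154434445 ((454.8463439941406, 52.88438034057617), 42.22089385986328)
tongue [456.49719792 106.89282386  93.40471049] ((456.9310302734375, 106.89478302001953), (24.047943115234375, 18.1577091217041), 87.82396697998047) 1.5152395124064195
fastener_slot [([453.0, 59.0, 99.0], 0.76), ([552.0, 76.0, 2.0], 0.51)]
```

The panel is flat (slope 0.002 rad) and the pivot is at (454,53). I'll move above the slot with the jaws about 30 mm open and lying along it.

Call:
carry_out(
  increments=[
    [[0.081,-0.085,0,0,0.004,0],[0.081,-0.085,0.05,0,0.004,0],[0.081,-0.085,0.092,0,0.004,0],[0.081,-0.085,0.092,0,0.004,0]],
  ],
)

```text
clock: 5.12
eef_pos: [451.1, 52.5, 146.3]
tcp_rot: [-3.141, -0.008, 3.094]
contact_force: [0.1, 0.5, -0.4]
opening: 0.356
```

```bash
python3 go.py 454 53 119 1.527; python3 - <<'E'
from h import *
f=optics.grab_frame("wrist");cv2.imwrite("pics/w2.png",f["img"][:,:,::-1])
E
```

```text
t 5.1167 pos [451.1  52.5 146.3] ydir 1.5228361937844035 F [ 0.1  0.5 -0.4] tau [-0.02  0.   -0.02] q6 -1.41 open 0.355910213488321 tip 22.0
row [-0.0078  0.0016  0.0681] [-0.0006 -0.0076 -0.004 ] rows needed 0.6578201124598237 0.07223340240511088
```

View pics/w2.png

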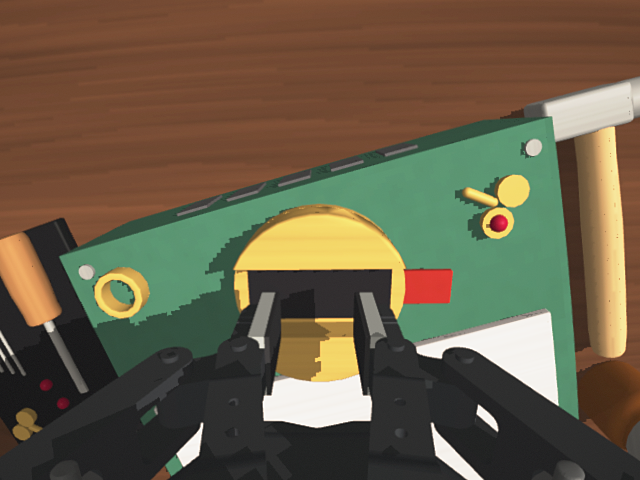

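The tips are centred over the slot laterally, with the slot at x=248–392 and the jaws at about 250–385. I'll lower in slow steps.

Call:
carry_out(
  increments=[
    [[-0.007,0.002,0.02,0,-0.006,0],[-0.007,0.002,0.035,0,-0.006,0],[-0.007,0.002,0.05,0,-0.006,0],[-0.007,0.002,0.06,0,-0.006,0]],
  ],
)

```text
clock: 5.5
eef_pos: [455.4, 54.0, 124.0]
tcp_rot: [-3.142, 0.002, 3.095]
contact_force: [-0.0, -0.5, 0.3]
opening: 0.347
```

```bash
python3 go.py 454 53 119 1.527; python3 - <<'E'
from h import *
f=optics.grab_frame("wrist");cv2.imwrite("pics/w3.png",f["img"][:,:,::-1])
E
```

```text
t 5.5 pos [455.4  54.  124. ] ydir 1.5242103990359408 F [-0.  -0.5  0.3] tau [0.06 0.01 0.02] q6 -1.41 open 0.3465739356875705 tip 22.0
row [ 0.0033 -0.0027  0.0125] [-0.      0.0019 -0.0027] rows needed 0.12649845864157186 0.027390877956490922
```

View pics/w3.png

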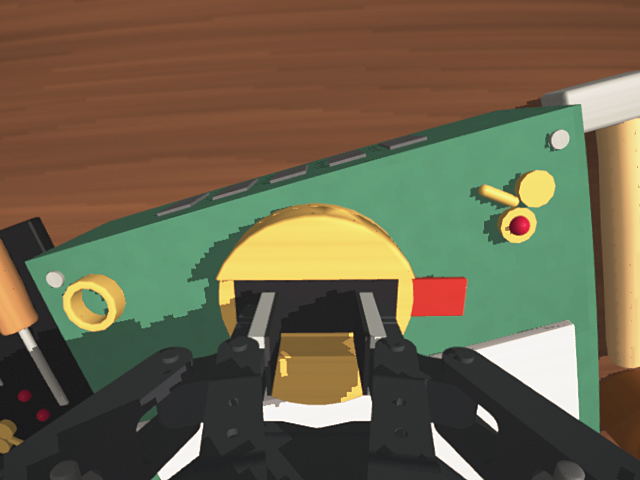

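The tips are entering the slot (rows 280–330) with no contact force. I'll go 6 mm deeper.

Call:
carry_out(
  increments=[
    [[0.003,-0.002,0.008,0,0,0],[0.003,-0.002,0.014,0,0,0],[0.003,-0.002,0.014,0,0,0]],
  ],
)

```text
clock: 5.8
eef_pos: [453.7, 53.1, 118.6]
tcp_rot: [-3.142, 0.002, 3.095]
contact_force: [-0.4, -0.5, -0.5]
opening: 0.352
```

```bash
python3 go.py 454 53 119 0.2
```

```text
t 5.8 pos [453.7  53.1 118.6] ydir 1.5238272451993944 F [-0.4 -0.5 -0.5] tau [-0.03 -0.04 -0.06] q6 -1.41 open 0.3520432322600429 tip 22.0
row [-0.0008 -0.0001 -0.001 ] [1.0000e-03 1.3000e-03 1.2642e+00] rows needed 0.01254294611473338 10.590624086114401
```

Call:
carry_out(
  increments=[
    [[0,0,0,0,0,0.08],[0,0,0,0,0,0.16],[0,0,0,0,0,0.24],[0,0,0,0,0,0.32],[0,0,0,0,0,0.4]],
  ],
)

```text
clock: 6.22
eef_pos: [454.3, 53.0, 119.2]
tcp_rot: [3.14, 0.003, 2.672]
contact_force: [0.7, 0.2, -0.3]
opening: 0.352
```

```bash
python3 go.py 454 53 119 0.2;python3 - <<'E'
from h import *
f=optics.grab_frame("wrist");cv2.imwrite("pics/w4.png",f["img"][:,:,::-1])
E
```

```text
t 6.2167 pos [454.3  53.  119.2] ydir 1.101073075355278 F [ 0.7  0.2 -0.3] tau [-0.07 -0.06  0.1 ] q6 -0.99 open 0.3518567482451952 tip 22.0
row [ 0.0006 -0.0004  0.0005] [0.0022 0.0019 0.8605] rows needed 0.00839081815649791 7.208631341014096
```

View pics/w4.png

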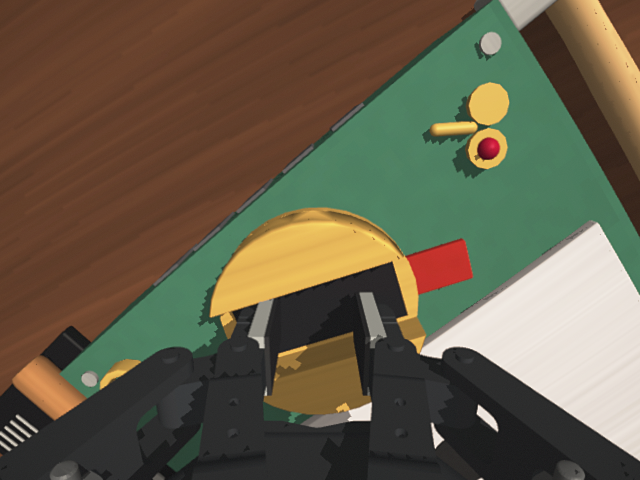

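The slot lags the jaws by about 15°, which is the expected slack, and the wrist moment is 0.1 N m. The pure couple is turning the disc, so I'll continue.

Call:
carry_out(
  increments=[
    [[0,0,0,0,0,0.08],[0,0,0,0,0,0.16],[0,0,0,0,0,0.24],[0,0,0,0,0,0.32],[0,0,0,0,0,0.4]],
  ],
)

```text
clock: 6.68
eef_pos: [454.1, 53.1, 119.2]
tcp_rot: [3.14, 0.002, 2.255]
contact_force: [0.7, -0.3, 0.4]
opening: 0.35
```

Call:
carry_out(
  increments=[
    [[0,0,0,0,0,0.08],[0,0,0,0,0,0.16],[0,0,0,0,0,0.24],[0,0,0,0,0,0.32],[0,0,0,0,0,0.4]],
  ],
)

```text
clock: 7.1
eef_pos: [454.0, 53.2, 119.1]
tcp_rot: [3.139, 0.0, 1.836]
contact_force: [-1.5, 1.1, 0.6]
opening: 0.349
```

```bash
python3 go.py 454 53 119 0.0;python3 - <<'E'
from h import *
f=optics.grab_frame("wrist");cv2.imwrite("pics/w5.png",f["img"][:,:,::-1])
E
```

```text
t 7.1 pos [454.   53.2 119.1] ydir 0.26523445973463833 F [-1.5  1.1  0.6] tau [0.2  0.09 0.12] q6 -0.15 open 0.3489609914816958 tip 22.0
row [-0.0006 -0.0001  0.0003] [2.200e-03 2.000e-04 2.533e-01] rows needed 0.0061353183145606205 2.121956642660532
```

View pics/w5.png

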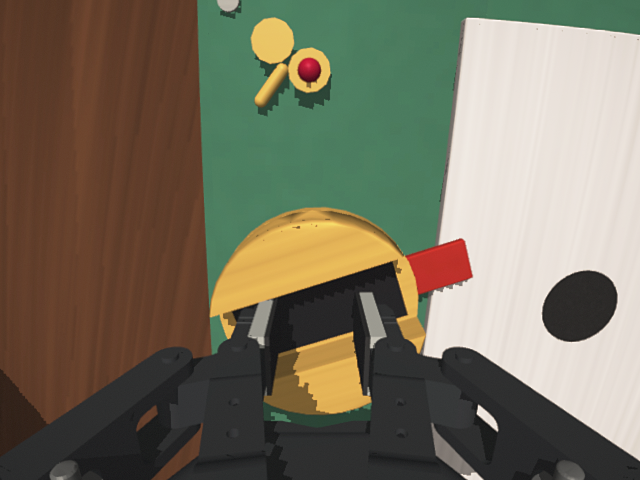

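The tongue is now over the panel edge and the lag is about 16°, so roughly 0.28 rad more of jaw turn should reach the stop.

Call:
carry_out(
  increments=[
    [[0,0,0,0,0,0.06],[0,0,0,0,0,0.12],[0,0,0,0,0,0.18],[0,0,0,0,0,0.22],[0,0,0,0,0,0.24]],
  ],
)

```text
clock: 7.57
eef_pos: [454.0, 53.3, 119.1]
tcp_rot: [3.139, -0.0, 1.588]
contact_force: [-0.0, 2.9, 1.5]
opening: 0.352
```

```bash
python3 go.py 454 53 119 0.0;python3 w.py
```

```text
t 7.5667 pos [454.   53.3 119.1] ydir 0.01697753407537883 F [-0.   2.9  1.5] tau [0.39 0.09 0.09] q6 0.1 open 0.35220595775541863 tip 22.0
row [-0.0007  0.0001  0.0002] [ 0.0021 -0.0002  0.0162] rows needed 0.007343841497414112 0.1369906120127763
panel z vs bx fit [-8.77806616e-04  8.74443638e+01] 70687 median z 87.45096577419662
slot floor [459.96612209  55.05817392  96.09663722] ((455.30419921875, 51.936771392822266), (69.9854965209961, 27.81007194519043), 19.934072494506836)
disc 111.47590647102817 ((454.7975769042969, 53.144020080566406), 42.3358154296875)
tongue [505.24601179  72.24120612  93.48844756] ((505.3748474121094, 71.40650177001953), (23.896276473999023, 18.321828842163086), 20.782121658325195) 0.35599686048874934
fastener_slot [([453.0, 56.0, 96.0], 0.61)]
```

The tongue direction is about 20° and locked is 13.1°, so the fastener stands at about 1.45 rad. I'll turn on until the moment rises at the stop.

Call:
carry_out(
  increments=[
    [[0,0,0,0,0,0.03],[0,0,0,0,0,0.06],[0,0,0,0,0,0.09],[0,0,0,0,0,0.12],[0,0,0,0,0,0.12]],
  ],
)

```text
clock: 8.08
eef_pos: [454.1, 53.4, 119.1]
tcp_rot: [3.139, -0.001, 1.462]
contact_force: [-1.5, 3.3, 1.1]
opening: 0.348
```

```bash
python3 go.py 454 53 119 0.0;python3 w.py
```

```text
t 8.0833 pos [454.1  53.4 119.1] ydir -0.1084210315276457 F [-1.5  3.3  1.1] tau [0.69 0.05 0.2 ] q6 0.22 open 0.34775296233295333 tip 22.0
row [-0.0009 -0.0001  0.0002] [ 0.0023 -0.0004 -0.1035] rows needed 0.008978528257357085 0.8675944248393069
panel z vs bx fit [-6.11635764e-04  8.74602679e+01] 73442 median z 87.46559835711929
slot floor [460.03660156  54.38576601  96.11080978] ((454.9890441894531, 51.574581146240234), (69.96852111816406, 27.26074981689453), 11.843201637268066)
disc 111.47557928203963 ((454.71484375, 53.167266845703125), 42.41360855102539)
tongue [507.165978    66.4242766   93.50192747] ((506.97662353515625, 65.63168334960938), (24.10849380493164, 18.60512924194336), 13.061514854431152) 0.24511513837331006
fastener_slot [([452.0, 54.0, 99.0], 0.56)]
```

Call:
carry_out(
  increments=[
    [[0,0,0,0,0,0.02],[0,0,0,0,0,0.04],[0,0,0,0,0,0.04]],
  ],
)

```text
clock: 8.43
eef_pos: [454.3, 53.4, 119.1]
tcp_rot: [3.139, -0.0, 1.421]
contact_force: [-0.1, 7.2, 2.7]
opening: 0.349
```

```bash
python3 go.py 454 53 119 0.1;python3 w.py|grep tongue
```

```text
t 8.4333 pos [454.3  53.4 119.1] ydir -0.14985430179257997 F [-0.1  7.2  2.7] tau [1.16 0.06 1.17] q6 0.26 open 0.3491091821488559 tip 22.0
row [-0.0011 -0.0006  0.0003] [ 2.800e-03 -1.000e-04 -2.386e-01] rows needed 0.012922511523788175 1.9989717151749888
tongue [507.06367923  66.14678194  93.51087416] ((507.5092468261719, 63.259239196777344), (24.073381423950195, 22.564313888549805), 12.781609535217285) 0.24068429619792073
```

The moment jumped to 1.17 N m while the tongue stayed at 13°, so it is on the stop. I'll unwind into the slack, then lift straight out.

Call:
carry_out(
  increments=[
    [[0,0,0,0,0,-0.08],[0,0,0,0,0,-0.16],[0,0,0,0,0,-0.24],[0,0,0,0,0,-0.3],[0,0,0,0,0,-0.3]],
  ],
)

```text
clock: 8.95
eef_pos: [453.9, 52.8, 118.8]
tcp_rot: [3.14, 0.001, 1.737]
contact_force: [0.0, -0.1, -0.2]
opening: 0.352
```

Call:
carry_out(
  increments=[
    [[0,0,-0.02,0,0,0],[0,0,-0.06,0,0,0],[0,0,-0.12,0,0,0],[0,0,-0.2,0,0,0],[0,0,-0.2,0,0,0]],
  ],
)

```text
clock: 9.37
eef_pos: [456.6, 53.2, 204.2]
tcp_rot: [3.132, 0.001, 1.731]
contact_force: [2.0, -0.4, 0.3]
opening: 0.352
```

```bash
python3 go.py 300 250 250 0.2;python3 w.py; python3 - <<'E'
from h import *
f=optics.grab_frame("wrist");cv2.imwrite("pics/w6.png",f["img"][:,:,::-1])
E
```

```text
t 9.3667 pos [456.6  53.2 204.2] ydir 0.16044421744086135 F [ 2.  -0.4  0.3] tau [ 0.03  0.   -0.04] q6 -0.05 open 0.3517237156701444 tip 22.0
row [ 0.548  -0.3068 -0.118 ] [ 0.0091  0.0012 -0.0378] rows needed 6.130212697244487 0.3255946656276186
panel z vs bx fit [-1.08412091e-03  8.74489327e+01] 34913 median z 87.45021123752252
slot floor [455.08494188  52.59692539  96.10497824] ((454.90728759765625, 52.2609748840332), (69.52578735351562, 27.704988479614258), 12.69151496887207)
disc 111.495155127295 ((454.75616455078125, 52.96628952026367), 42.27399444580078)
tongue [507.05258214  65.99831901  93.49585204] ((507.04840087890625, 65.38923645019531), (23.821870803833008, 18.135543823242188), 13.069265365600586) 0.23811588907594985
fastener_slot [([455.0, 54.0, 98.0], 0.71), ([550.0, 76.0, 3.0], 0.42)]
```

View pics/w6.png

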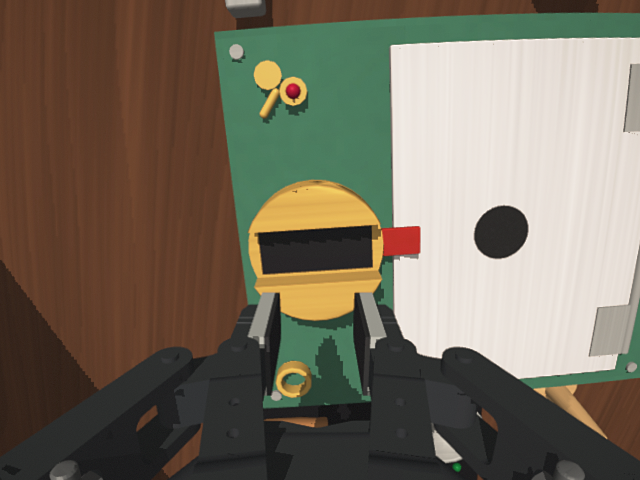

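The wrist view shows the tongue (400,240) over the shut panel, with the setting and bezel in place. I'll raise a little more, settle and check once.

Call:
carry_out(
  increments=[
    [[0.05,0,-0.08,0,0,0],[0.1,0,-0.15,0,0,0],[0.1,0,-0.15,0,0,0],[0.1,0,-0.15,0,0,0],[0.1,0,-0.15,0,0,0]],
  ],
)

```text
clock: 9.93
eef_pos: [446.4, 92.3, 257.7]
tcp_rot: [3.142, 0.001, 1.733]
contact_force: [-0.8, 0.5, -0.1]
opening: 0.349
```

```bash
python3 go.py 300 250 250 0.2;python3 w.py | grep -E "panel|tongue"; python3 - <<'E'
from h import *
f=optics.grab_frame("scene");cv2.imwrite("pics/s9.png",f["img"][:,:,::-1])
for n in("setting","bezel"):
  for c in("scene","wrist"):
    if c=="wrist":optics.grab_frame(c)
    print(n,c,[(np.round(d["point"]).tolist(),round(d["confidence"],2)) for d in nets.tip_of(n,c)][:2])
E
```

```text
t 9.9333 pos [446.4  92.3 257.7] ydir 0.1625839286989621 F [-0.8  0.5 -0.1] tau [ 0.03  0.05 -0.03] q6 0.04 open 0.3488235291068274 tip 22.0
row [ 0.4482 -0.2974  0.0189] [ 0.      0.0008 -0.0357] rows needed 5.162862401861543 0.29939522706491184
panel z vs bx fit [-1.07935171e-03  8.74763358e+01] 20706 median z 87.48111814220917
tongue [506.95022788  66.01489817  93.58689538] ((506.9134826660156, 65.38043975830078), (23.18642234802246, 17.572656631469727), 13.191996574401855) 0.23884761876059
setting scene [([420.0, 143.0, 82.0], 0.56)]
setting wrist [([423.0, 146.0, 78.0], 0.91), ([552.0, 77.0, 6.0], 0.4)]
bezel scene [([454.0, -47.0, 80.0], 0.52)]
bezel wrist [([455.0, -50.0, 79.0], 0.97), ([504.0, 65.0, 89.0], 0.35)]
```

View pics/s9.png

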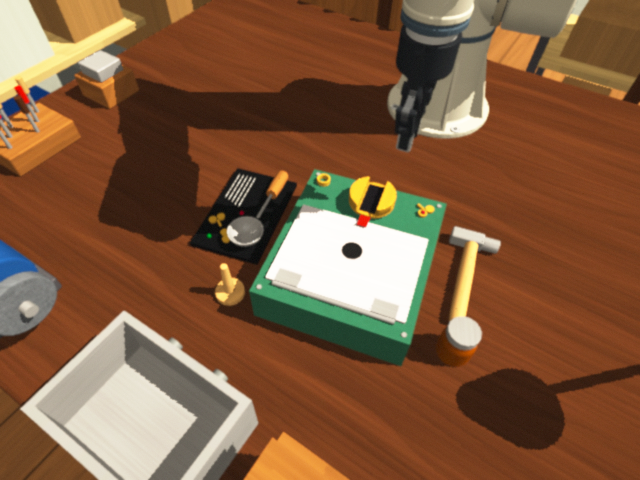

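The scene view shows the panel flat, the red tongue at (363,221) over its edge, the hand clear at (405,130), and nothing else moved. I'm handing in.

```bash
python3 -c "
from rig import r
print(r.sign_off())"
```

```text
the job is handed in; nothing more can be done
None
```

The panel is shut and the fastener is locked over it; I handed the job in at about 10 s of the 45 s allowed, and sign-off reported no verdict.

I pressed the panel shut with closed fingertips on the pad, and it stopped hard at 28 N with the tips about 86 mm above the bench. Then I set both fingertips in the slot, jaws about 30 mm apart, and turned it clockwise about the pivot. At the stop the wrist moment rose from 0.2 to 1.17 N m and the tongue turned no further. I backed off into the slack, lifted straight out and moved the hand clear.

Last checks:
- **Panel:** the measured slope is 0.001 rad, so it is flat.
- **Fastener:** the tongue points 13.1–13.7° in the world frame against the box's 13.1°, so it is about 1.56–1.57 rad round.
- **Hand:** it stands clear, with a force reading of noise only (under 1 N).
- **Bystanders:** the networks place the setting and bezel within 5 mm of where they started. I checked the others by eye only, and they look unmoved.
- **Disagreements:** nothing serious. Depth heights read 1–2 mm high throughout, and the network never found the tongue, so I measured it by colour and depth.

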